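# Turn a ceramic wheel over onto its cover board

### The job

The white rack lying on the narrow sloping stand holds a ceramic wheel under a loose plywood cover. Hold the cover against the rack, turn both over together and lay them, cover underneath, in the sloping steel tray against its lip; then lift away the rack, so that the wheel stays behind on the cover with its underside up, and put the empty rack back in its place on the stand, either face up.

Things in the scene. Friction and masses are not known exactly. Their poses are not given: they have to be found in the camera images.
- rack_center (a point): Loaded rack, at its centre: white block 110 x 64 x 28 mm, face up on a narrow steel stand sloping 45 deg down, away from the robot, lower end on a 34 mm lip. x: length, downslope at start; y: width; z: out of its face. Nest (48 mm wide, 20 deep) at x +25 mm; the -x half is solid. Stand's bed starts at x -6: the upper 49 mm overhangs free. 0.2-0.4 kg. The uncovered rack on the bench is a spare
- cover_center (a point): Cover, at its centre: loose plywood board 110 x 64 x 8 mm lying edge to edge on the rack's face (36 mm thick together), held only by its weight and the stand's lip. Axes at the start as the rack's: x downslope, z away from the rack. A 22 mm square window at x +25 mm shows the wheel. 60 g
- cog_center (a point): Wheel, at its centre: white ceramic cog wheel, 40 mm across, 16 mm thick, loose in the rack's nest under the cover with up to 5 mm play. z: its axis, out of the rack's face at the start. 60 g
- tray_seat (a point): Sloping steel tray, at the point where the cover's centre belongs: 4 mm out from the bed, 55 mm upslope of the lip. Bed 98 mm wide between cheeks, sloping 45 deg down and away from the robot; lip and cheeks 20 mm high. x: downslope, y: level, z: out of the bed. Bed and cheeks start at x -6 mm: the upper 49 mm of a board there overhangs free, with room for fingers under and beside it
Things that resemble listed ones, but are neither listed nor needed, are in the scene too. Leave any green or pink look-alike of the part that bears tray_seat alone.

How it is judged:
On the way:
1. the rack is face down at the tray, with the cover still against it and the wheel between them (angle between rack_center's own z axis and vertical above 2 rad and distance between rack_center and cover_center below 0.032 m and distance between rack_center and cog_center below 0.045 m and horizontal distance between rack_center and tray_seat below 0.12 m), for 0.2 s.
At the end, for the whole second after the job is handed in: The cover lies turned over on the tray's bed, centre within 30 mm of its place, slope right within about 14 degrees; the wheel lies on it underside up (centres within 50 mm); the rack is back on the stand, centre within 30 mm of where it started; wheel and rack at rest (distance between cover_center and tray_seat below 0.03 m and angle between cover_center's own z axis and vertical between 2.1 and 2.6 rad and angle between cog_center's own z axis and vertical above 2 rad and distance between cog_center and cover_center below 0.05 m and distance of rack_center from where it was at the start of the episode below 0.03 m and linear speed of each of rack, cog below 0.02 m/s); the robot touches nothing.
It also fails if it takes over 58 s, if anything falls off the work surface, if the arm or the gripper's body presses on something with over 40 N, if the wrist force passes 120 N, or if a joint passes its speed limit or range.

### The arm

A 6-joint arm with a two-finger parallel gripper is mounted at the origin on the work surface. World frame = base frame: x ahead of the robot, y to its left, z up, the work surface at z = 0. Lengths are in m, angles in rad, forces in N, time in s.
With the tool pointing down it reaches from about 0.325 to 0.775 m from the base axis. Payload 5.5 kg.
Tool frame: the origin (TCP) lies on the centre line of the jaws, within the pads' length; the fingertips stand 22 mm ahead of it and the grasp point (between the pads) lies 3 mm ahead of it; z points along the fingers, y is the line along which they close (so a half turn about z gives the same grasp; the last joint's range is limited). The gripper opens to 88 mm and grips with 3 to 60 N. Pads are 20 mm wide; open, the fingers measure 115 mm over their backs; the gripper's body (75 mm by 178 mm) begins 61 mm behind the grasp point.
Start: joints at [1.162, 0.091, 1.231, -0, 1.82, -0.057], TCP at [0.207, 0.563, 0.245] pointing down, gripper open.
Joint ranges: [-2.87, 2.87], [-0.86, 2.18], [0.17, 2.46], [-1.51, 4.65], [0.06, 2.69], [-2.65, 2.65]. Speed limits (rad/s): [2.57, 2.57, 3.01, 3.14, 3.14, 3.14].

### API

Orientations are given as a rotation vector (axis times angle).
In Python, from plant import sensors, eyes, manip gives the robot as it stands.
- The arm moves only by the tool apply_moves, never from a script. Its argument "targets" is a list of rows, each an object with "translation": the shift along the tool's x, y, z in mm, a list of three; "turn": the turn, a rotation vector about the tool's x, y, z in degrees, a list of three; "fingers": the closure, from 0 (fully open) to 1 (shut). In form: [{"translation": [dx, dy, dz], "turn": [ax, ay, az], "fingers": fingers}, ...]. A call has 1 to 20 rows; each row shifts and turns the commanded pose from where the row before left it, along the tool's axes as they then stand; what a row does not reach is not made up. A row lasts 1/12 s, in which the tool goes at most 41.7 mm and 7.16 degrees, less where a joint would pass 70% of its speed; a pose out of reach is approached as far as the arm can. A call with a gripper value outside its range is refused whole. The fingers move at their own pace and stop on an object; "squeeze" is the grip in N (left out, the last holds). Time passes only in rows, so rows that do not move let the fingers close. It gives the time, the measured TCP pose, the force, the opening and the grip force at its end, in the units of the state.
- sensors.read_state(): the state, without advancing time (a new reading comes with each control period).
- eyes.grab_frame(name): name is "scene" or "top"; returns a dict with "color" (384x512x3 uint8, red, green, blue), "K" (3x3 intrinsics, pixels), "cam_to_world" (4x4, takes a point from camera to world coordinates). Camera axes: x right, y up, looking along -z (the intrinsics and any distortion apply to the point x, -y, -z); pixel columns grow to the right and rows downward; lengths in m; the calibration is good to about 2 mm. A picture is of the moment at which its call begins. There is no depth.
- manip.sign_off(): hands the job in; it is judged then, once.
The state is a dict: "t": time; "q": joint angles; "joint_velocities": joint speeds; "joint_efforts": joint torques, N m; "tcp_pos": TCP position; "ee_rot": TCP orientation; "force": force on the tool from outside, world axes, zero at the start; "moment": the same for the moment, N m; "finger_gap": finger opening in m; "gripper_force": force on a finger pad.
Only numpy, scipy, OpenCV 4.12 (cv2) and the standard library are available. Lean on these libraries where they do the work, as an engineer would, in place of code of your own. Each camera call takes 0.05 s, during which the arm holds its last target. There are 200 camera calls.

## Working session

There is one attempt and no reset: what is moved stays moved. The work goes in short steps, Python scripts to look and compute and a tool call to move; the robot and the scene stay as the last step left them, time stands still between calls to the robot, and variables do not carry over. Pictures are saved under pics/ and viewed, at most 10 in all, crops included, and the job is handed in when it is done.

Besides the shell and the picture viewer there is one more tool, called after "Emit:" as name(argument=value, ...) on one line, values as JSON. apply_moves: Moves the arm, as the interface text tells. Its arguments: {"type":"object","properties":{"targets":{"type":"array","items":{"type":"object","properties":{"translation":{"type":"array","items":{"type":"number"}},"turn":{"type":"array","items":{"type":"number"}},"fingers":{"type":"number"}}}},"squeeze":{"type":"number"}},"required":["targets"]}

```bash
mkdir -p pics; ls; python3 - <<'E'
from plant import sensors, eyes
import cv2,numpy as np
np.set_printoptions(precision=4,suppress=True)
for n in("scene","top"):
    f=eyes.grab_frame(n); cv2.imwrite(f"pics/{n}0.png",f["color"][:,:,::-1]); print(n,f["K"],f["cam_to_world"],[k for k in f])
print(sensors.read_state())
E
```

```text
pics
scene [[463.7756   0.     254.3458]
 [  0.     463.7756 192.4104]
 [  0.       0.       1.    ]] [[-0.473  -0.5359  0.6994  1.3303]
 [ 0.8809 -0.2712  0.3879  0.4436]
 [-0.0181  0.7996  0.6003  0.8206]
 [ 0.      0.      0.      1.    ]] ['color', 'K', 'cam_to_world']
top [[443.0552   0.     257.4458]
 [  0.     443.0552 190.6668]
 [  0.       0.       1.    ]] [[-0.0158  0.9905 -0.1364  0.3066]
 [-0.9999 -0.0161 -0.0015 -0.0418]
 [-0.0037  0.1364  0.9907  1.4439]
 [ 0.      0.      0.      1.    ]] ['color', 'K', 'cam_to_world']
{'t': 0.1, 'q': array([ 1.1623,  0.0918,  1.2318, -0.    ,  1.8198, -0.0567]), 'joint_velocities': array([-0.0005, -0.0016, -0.0026, -0.0005, -0.0007, -0.0004]), 'joint_efforts': array([  0.0023, -44.7857, -40.7569,   0.0698,   0.0285,  -0.0001]), 'tcp_pos': array([0.2067, 0.563 , 0.2436]), 'ee_rot': array([-0.5497, -3.0927,  0.0028]), 'force': array([-0.2711, -0.2573,  0.5805]), 'moment': array([ 0.0289, -0.0141,  0.0005]), 'gripper_force': 0.0, 'finger_gap': 0.08762812404372493}
```

View pics/scene0.png

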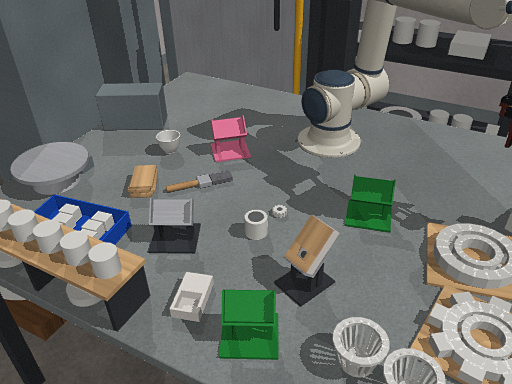

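View pics/top0.png

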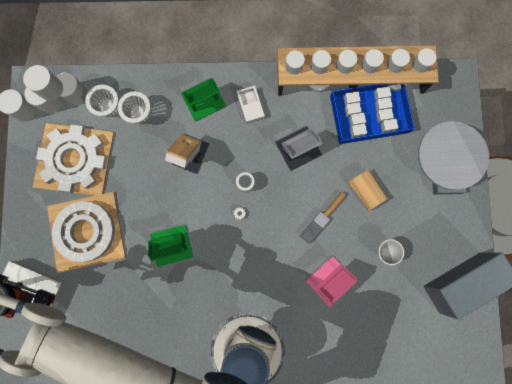

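Scene view: loaded rack with cover at (312,245), steel tray at (172,222). Top view: rack at (185,150), tray at (300,147). Look-alikes:
- Spare rack: scene (192,296), top (250,104).
- Plywood block: scene (143,180), top (368,190).
- Green trays: scene (250,320) and (370,203).
- Pink tray: scene (230,140).

I choose the plywood-covered rack on the dark stand and the grey tray, and check both in one mosaic of crops.

```bash
python3 - <<'E'
import cv2,numpy as np
s=cv2.imread("pics/scene0.png");t=cv2.imread("pics/top0.png")
c=lambda im,x,y,w=80,h=60:cv2.resize(im[y:y+h,x:x+w],(400,300),interpolation=cv2.INTER_CUBIC)
# 5x zoom crops
cv2.imwrite("pics/crop0.png",np.vstack([np.hstack([c(s,270,210,100,75),c(s,135,185,100,75)]),np.hstack([c(t,150,120),c(t,260,118)])]))
E
```

```text
(no output)
```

View pics/crop0.png

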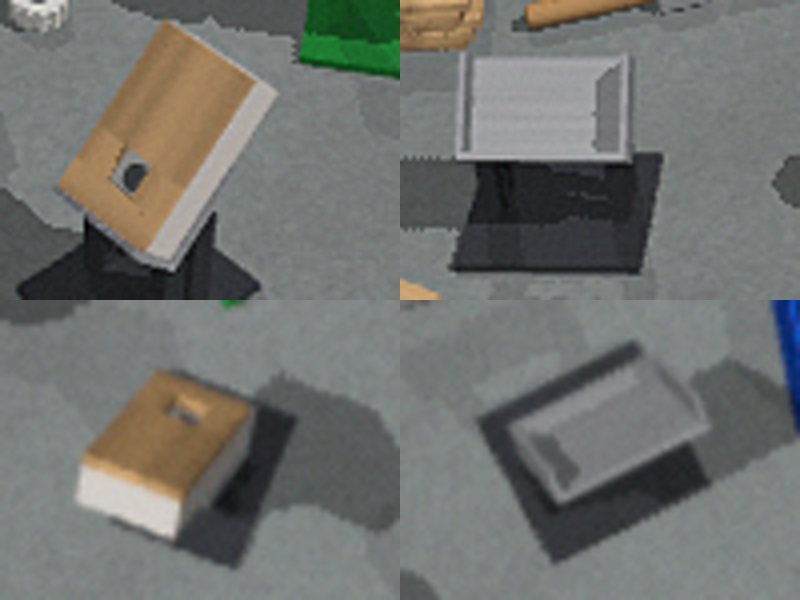

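The choice is confirmed. The crop shows the plywood face with its window over the white rack on a narrow dark stand, and the grey tray opening with its lip toward the scene camera. I read the corners from the crops and triangulate them.

```bash
cat > h.py <<'E'
import numpy as np
np.set_printoptions(precision=4,suppress=True)
KS=np.array([[463.7756,0,254.3458],[0,463.7756,192.4104],[0,0,1]])
KT=np.array([[443.0552,0,257.4458],[0,443.0552,190.6668],[0,0,1]])
CS=np.array([[-0.473,-0.5359,0.6994,1.3303],[0.8809,-0.2712,0.3879,0.4436],[-0.0181,0.7996,0.6003,0.8206]])
CT=np.array([[-0.0158,0.9905,-0.1364,0.3066],[-0.9999,-0.0161,-0.0015,-0.0418],[-0.0037,0.1364,0.9907,1.4439]])
def ray(K,C,p):
    d=np.linalg.inv(K)@[p[0],p[1],1]; d=C[:,:3]@[d[0],-d[1],-d[2]]
    return C[:,3],d/np.linalg.norm(d)
def tri(ps,pt):
    a,u=ray(KS,CS,ps); b,v=ray(KT,CT,pt)
    s=np.linalg.lstsq(np.c_[u,-v],b-a,rcond=None)[0]
    p,q=a+s[0]*u,b+s[1]*v
    return (p+q)/2,np.linalg.norm(p-q)*1e3
def proj(K,C,P):
    c=C[:,:3].T@(np.asarray(P)-C[:,3]); u=K@[c[0],-c[1],-c[2]]; return u[:2]/u[2]
E
cat > m.py <<'E'
from h import *
def go(n,S,T,so,to):
    P=[]
    for s,t in zip(S,T):
        p,e=tri(so(s),to(t)); P.append(p); print(n,p,"gap mm %.1f"%e)
    P=np.array(P); d=(P[2]+P[3]-P[0]-P[1])/2; w=(P[0]+P[2]-P[1]-P[3])/2
    print(" ctr",P.mean(0),"len",np.linalg.norm(d),"wid",np.linalg.norm(w),"yaw d",np.degrees(np.arctan2(d[1],d[0])),"yaw w-90",np.degrees(np.arctan2(w[1],w[0]))-90,"slope",np.degrees(np.arcsin(-d[2]/np.linalg.norm(d))))
# order: upper +y, upper -y, lower +y, lower -y
go("cover",[(257,82),(167,22),(145,253),(57,187)],[(82,462),(180,500),(160,370),(254,403)],
  lambda p:(270+p[0]/4,210+p[1]/4),lambda p:(150+p[0]/5,120+(p[1]-300)/5))
go("tray",[(632,53),(460,53),(632,160),(458,160)],[(562,500),(708,425),(510,428),(640,355)],
  lambda p:(135+(p[0]-400)/4,185+p[1]/4),lambda p:(260+(p[0]-400)/5,118+(p[1]-300)/5))
E
python3 m.py
```

```text
cover [0.6019 0.2302 0.1584] gap mm 3.9
cover [0.5782 0.1702 0.1598] gap mm 0.8
cover [0.6769 0.1993 0.0831] gap mm 8.0
cover [0.6545 0.1383 0.085 ] gap mm 5.1
 ctr [0.6279 0.1845 0.1216] len 0.11105954431336146 wid 0.06479144326152307 yaw d -22.542107834166348 yaw w-90 -20.858002490034337 slope 42.45500589173736
tray [ 0.5897 -0.1475  0.1054] gap mm 3.5
tray [ 0.6377 -0.2422  0.1049] gap mm 3.8
tray [ 0.6436 -0.1171  0.0696] gap mm 7.0
tray [ 0.6926 -0.2059  0.0717] gap mm 4.8
 ctr [ 0.6409 -0.1782  0.0879] len 0.07253441650642084 wid 0.10384349650904431 yaw d 31.526760230928407 yaw w-90 27.883546053009695 slope 28.413006608794223
```

```bash
python3 - <<'E'
import cv2,numpy as np
s=cv2.imread("pics/scene0.png");t=cv2.imread("pics/top0.png")
def c(im,x,y):
    r=cv2.resize(im[y:y+60,x:x+50],(400,480),interpolation=cv2.INTER_CUBIC)
    return cv2.convertScaleAbs(r,alpha=1.5,beta=10)
cv2.imwrite("pics/crop1.png",np.hstack([c(s,147,192),c(t,275,120)]))
E
```

```text
(no output)
```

View pics/crop1.png

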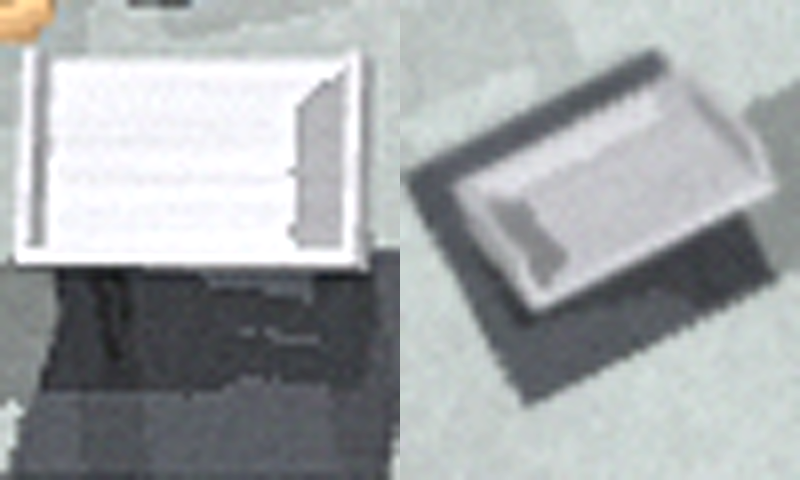

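```bash
cat > m2.py <<'E'
from h import *
S=lambda u,v:(147+u/8,192+v/8); T=lambda u,v:(275+(u-400)/8,120+v/8)
def hit(l0,l1,pt):
    a,d0=ray(KS,CS,S(*l0)); _,d1=ray(KS,CS,S(*l1)); n=np.cross(d0,d1)
    b,v=ray(KT,CT,T(*pt)); return b+v*(n@(a-b))/(n@v)
U=[hit((50,58),(350,58),p) for p in((537,308),(777,185))]
L=[hit((15,262),(365,265),p) for p in((455,187),(672,72))]
B=[]
for p in((408,180),(655,50),(775,275),(525,405)):
    a,d=ray(KT,CT,T(*p)); B.append(a+d*(0.004-a[2])/d[2])
for n,Q in(("bed upper",U),("lip top",L),("base",B)):
    Q=np.array(Q);w=Q[0]-Q[1]; print(n,Q,"mid",Q.mean(0),np.linalg.norm(w),np.degrees(np.arctan2(w[1],w[0]))-90)
for yaw in(28,29.5):
    c,s=np.cos(np.radians(yaw)),np.sin(np.radians(yaw)); r=2**-.5
    X=np.array([c*r,s*r,-r]);Z=np.array([c*r,s*r,r]);Y=np.cross(Z,X)
    D=np.mean(L,0)-np.mean(U,0); print(yaw,"lip-upper in tray axes",X@D,Y@D,Z@D)
    s1=np.mean(U,0)+.006*X+.004*Z; s2=np.mean(L,0)-.058*X-.016*Z; print(s1,s2)
# shadow-free check: project seats' bed corners
E
python3 m2.py
```

```text
bed upper [[ 0.5899 -0.1484  0.1018]
 [ 0.6371 -0.2428  0.1013]] mid [ 0.6135 -0.1956  0.1016] 0.10550948344802248 26.563592763379773
lip top [[ 0.6461 -0.1197  0.0698]
 [ 0.6912 -0.2071  0.0713]] mid [ 0.6687 -0.1634  0.0706] 0.09838453489881284 27.291774954756846
base [[ 0.6657 -0.1039  0.004 ]
 [ 0.7197 -0.2084  0.004 ]
 [ 0.6228 -0.2552  0.004 ]
 [ 0.5698 -0.1502  0.004 ]] mid [ 0.6445 -0.1794  0.004 ] 0.11759749282277866 27.32326132076369
28 lip-upper in tray axes 0.067098407124041 0.0024896800222438385 0.023231713317082174
[ 0.6197 -0.1923  0.1002] [ 0.6225 -0.188   0.1003]
29.5 lip-upper in tray axes 0.06712901390834201 0.0008168255861669277 0.02326232010138319
[ 0.6196 -0.1921  0.1002] [ 0.6231 -0.1892  0.1003]
```

```bash
cat >> h.py <<'E'
from scipy.spatial.transform import Rotation as Ro
def frame(yaw):
    c,s=np.cos(np.radians(yaw)),np.sin(np.radians(yaw)); r=2**-.5
    X=np.array([c*r,s*r,-r]);Z=np.array([c*r,s*r,r]); return np.c_[X,np.cross(Z,X),Z]
FR=frame(-21.7); FT=frame(26.8)
MID=np.array([.628,.1845,.1216])-.018*FR[:,2]   # centre of the 36 mm pile
SEAT=np.array([.621,-.190,.1003])
def wrist(R,q1,q23):
    M=Ro.from_euler('ZY',[q1,q23]).as_matrix().T@R@Ro.from_euler('z',-90,degrees=True).as_matrix()
    c=Ro.from_matrix(M).as_euler('ZYZ'); c=[c] if c[1]>0 else [[c[0]+np.pi,-c[1],c[2]+np.pi]]
    c=np.array(c[0]); w=lambda a,lo:(a-lo)%(2*np.pi)+lo
    return np.array([w(c[0],-1.64),c[1],w(c[2],-np.pi)])
def tool(F,phi,s):
    z=np.cos(phi)*F[:,0]+np.sin(phi)*F[:,1]; y=s*F[:,2]; return np.c_[np.cross(y,z),y,z]
E
python3 - <<'E'
from h import *
D=.2
for s in(1,-1):
  for ph in range(-90,91,30):
    p=np.radians(ph); Rs=tool(FR,p,s); Re=tool(FT,-p,-s)
    o=[]
    for R,c in((Rs,MID-.03*FR[:,0]),(Re,SEAT-.03*FT[:,0])):
        w=c-D*R[:,2]; q1=np.arctan2(w[1],w[0])
        o+=[wrist(R,q1,q)for q in(1.3,1.7)]
    print(s,ph,*o)
E
```

```text
1 -90 [4.3887 2.424  0.3665] [-1.4106  2.458   0.9909] [1.9412 2.4874 2.8113] [1.3859 2.5264 2.131 ]
1 -60 [-1.3149  2.1856  0.7738] [-1.0871  2.0384  1.2095] [1.3212 2.2553 2.3452] [1.0582 2.1035 1.8918]
1 -30 [-0.94    1.7862  0.9293] [-0.9095  1.5433  1.2494] [0.9505 1.8527 2.1627] [0.8982 1.6097 1.84  ]
1 0 [-0.5926  1.3184  0.8651] [-0.6997  0.997   1.127 ] [0.6384 1.3753 2.194 ] [0.7325 1.0637 1.9253]
1 30 [-0.0173  0.93    0.4847] [-0.0274  0.5301  0.498 ] [0.1344 0.9388 2.5139] [0.2104 0.5443 2.4129]
1 60 [ 0.8262  0.9136 -0.1458] [ 1.1562  0.6895 -0.6127] [-0.7233  0.8316 -3.1051] [-1.1017  0.5804 -2.6158]
1 90 [ 1.4581  1.186  -0.4926] [ 1.6252  1.1741 -0.9255] [-1.4227  1.0822 -2.664 ] [ 4.6406  1.0666 -2.2085]
-1 -90 [ 4.3887  2.424  -2.7751] [-1.4106  2.458  -2.1507] [ 1.9412  2.4874 -0.3303] [ 1.3859  2.5264 -1.0106]
-1 -60 [-1.3149  2.1856 -2.3678] [-1.0871  2.0384 -1.9321] [ 1.3212  2.2553 -0.7964] [ 1.0582  2.1035 -1.2498]
-1 -30 [-0.94    1.7862 -2.2123] [-0.9095  1.5433 -1.8922] [ 0.9505  1.8527 -0.9789] [ 0.8982  1.6097 -1.3016]
-1 0 [-0.5926  1.3184 -2.2765] [-0.6997  0.997  -2.0146] [ 0.6384  1.3753 -0.9476] [ 0.7325  1.0637 -1.2163]
-1 30 [-0.0173  0.93   -2.6569] [-0.0274  0.5301 -2.6436] [ 0.1344  0.9388 -0.6277] [ 0.2104  0.5443 -0.7287]
-1 60 [0.8262 0.9136 2.9958] [1.1562 0.6895 2.5289] [-0.7233  0.8316  0.0365] [-1.1017  0.5804  0.5258]
-1 90 [1.4581 1.186  2.649 ] [1.6252 1.1741 2.216 ] [-1.4227  1.0822  0.4776] [4.6406 1.0666 0.9331]
```

```bash
cat >> h.py <<'E'
def rows(R0,p0,R1,p1,n=None,vmax=40,wmax=7.0):
    """constant row (mm, deg) taking pose 0 to pose 1 in n rows"""
    rv=Ro.from_matrix(R0.T@R1).as_rotvec()
    if n is None: n=int(max(np.ceil(np.degrees(np.linalg.norm(rv))/wmax),np.ceil(1.1*np.linalg.norm(p1-p0)*1e3/vmax),1))
    while 1:
        A=sum(R0@Ro.from_rotvec(rv*k/n).as_matrix() for k in range(n))
        d=np.linalg.solve(A,p1-p0)*1e3
        if np.linalg.norm(d)<=vmax: break
        n+=1
    P=p0.copy(); zs=[]; ps=[]
    for k in range(n):
        P=P+R0@Ro.from_rotvec(rv*k/n).as_matrix()@d/1e3; ps.append(P)
    ps=np.array(ps)
    print(f"n={n} translation {np.round(d,1).tolist()} turn {np.round(np.degrees(rv/n),2).tolist()} minz {ps[:,2].min():.3f} mid {ps[n//2]}")
def now():
    from plant import sensors
    s=sensors.read_state(); print("t %.2f q %s tcp %s F %s gap %.4f gf %.1f"%(s["t"],s["q"],s["tcp_pos"],s["force"],s["finger_gap"],s["gripper_force"]))
    return Ro.from_rotvec(s["ee_rot"]).as_matrix(),s["tcp_pos"],s
E
python3 - <<'E'
from h import *
R,p,s=now()
G=tool(FR,0,1)
print("grasp tcp",MID-.034*FR[:,0])
pre=MID-.12*FR[:,0]; print(pre)
rows(R,p,G,pre)
E
```

```text
t 0.10 q [ 1.1623  0.0918  1.2318 -0.      1.8198 -0.0567] tcp [0.2067 0.563  0.2436] F [-0.2711 -0.2573  0.5805] gap 0.0876 gf 0.0
grasp tcp [0.5938 0.1981 0.1329]
[0.5373 0.2206 0.1937]
n=15 translation [-32.6, 7.3, 10.4] turn [-2.33, -2.38, 5.76] minz 0.194 mid [0.4476 0.4432 0.199 ]
```

Emit:
apply_moves(targets=[{"translation": [-32.6, 7.3, 10.4], "turn": [-2.33, -2.38, 5.76], "fingers": 0}, {"translation": [-32.6, 7.3, 10.4], "turn": [-2.33, -2.38, 5.76], "fingers": 0}, {"translation": [-32.6, 7.3, 10.4], "turn": [-2.33, -2.38, 5.76], "fingers": 0}, {"translation": [-32.6, 7.3, 10.4], "turn": [-2.33, -2.38, 5.76], "fingers": 0}, {"translation": [-32.6, 7.3, 10.4], "turn": [-2.33, -2.38, 5.76], "fingers": 0}, {"translation": [-32.6, 7.3, 10.4], "turn": [-2.33, -2.38, 5.76], "fingers": 0}, {"translation": [-32.6, 7.3, 10.4], "turn": [-2.33, -2.38, 5.76], "fingers": 0}, {"translation": [-32.6, 7.3, 10.4], "turn": [-2.33, -2.38, 5.76], "fingers": 0}, {"translation": [-32.6, 7.3, 10.4], "turn": [-2.33, -2.38, 5.76], "fingers": 0}, {"translation": [-32.6, 7.3, 10.4], "turn": [-2.33, -2.38, 5.76], "fingers": 0}, {"translation": [-32.6, 7.3, 10.4], "turn": [-2.33, -2.38, 5.76], "fingers": 0}, {"translation": [-32.6, 7.3, 10.4], "turn": [-2.33, -2.38, 5.76], "fingers": 0}, {"translation": [-32.6, 7.3, 10.4], "turn": [-2.33, -2.38, 5.76], "fingers": 0}, {"translation": [-32.6, 7.3, 10.4], "turn": [-2.33, -2.38, 5.76], "fingers": 0}, {"translation": [-32.6, 7.3, 10.4], "turn": [-2.33, -2.38, 5.76], "fingers": 0}, {"translation": [0, 0, 0], "turn": [0, 0, 0], "fingers": 0}])

```text
t: 1.43
tcp_pos: [0.5369, 0.2168, 0.1922]
ee_rot: [2.017, 1.356, 0.562]
force: [-0.8, -0.5, -0.5]
finger_gap: 0.0876
gripper_force: 0.0
```

```bash
python3 - <<'E'
from h import *
from plant import eyes
import cv2
R,p,s=now(); G=tool(FR,0,1)
print(np.degrees(Ro.from_matrix(R.T@G).as_rotvec()), R.T@(MID-.034*FR[:,0]-p)*1e3)
f=eyes.grab_frame("scene")["color"][:,:,::-1];g=eyes.grab_frame("top")["color"][:,:,::-1]
c=lambda im,x,y:cv2.resize(im[y:y+120,x:x+100],(400,480),interpolation=cv2.INTER_CUBIC)
cv2.imwrite("pics/pre.png",np.hstack([c(f,270,170),c(g,130,110)]))
E
```

```text
t 1.43 q [ 0.6797 -0.3223  1.8755 -0.7158  1.2355  1.1863] tcp [0.5369 0.2168 0.1922] F [-0.7514 -0.4563 -0.4511] gap 0.0876 gf 0.0
[ 0.0345  0.3502 -0.3042] [ 4.1537  0.2936 84.203 ]
```

View pics/pre.png

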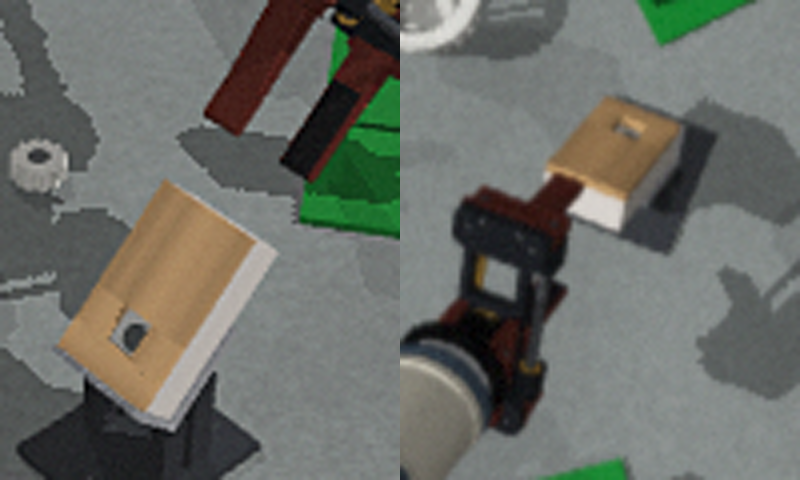

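The view shows the open jaws above the pile's upper end: upper finger tip at crop (222,127), lower finger tip at (297,170). The top view has the upper finger tip near (572,190). I check these against the tool pose.

```bash
python3 - <<'E'
from h import *
R,p,s=now()
for n,v in(("upper",(0,.05,.022)),("lower",(0,-.05,.022))):
    P=p+R@np.array(v); a=proj(KS,CS,P);b=proj(KT,CT,P)
    print(n,(a-[270,170])*4,(b-[130,110])*4+[400,0])
for k in(-.055,.055):
    P=MID+.018*FR[:,2]+k*FR[:,0]; print("cover edge mid",(proj(KS,CS,P)-[270,170])*4,(proj(KT,CT,P)-[130,110])*4+[400,0])
print(R[:,0])
E
```

```text
t 1.53 q [ 0.6826 -0.3202  1.8699 -0.7116  1.2339  1.1801] tcp [0.5374 0.2207 0.1941] F [-0.3812 -0.5918  0.2146] gap 0.0879 gf 0.0
upper [222.8599 127.6429] [566.4184 176.3111]
lower [299.0134 174.6132] [548.8429 284.1643]
cover edge mid [205.5337 210.6477] [584.7258 182.5611]
cover edge mid [ 97.3927 379.9861] [640.312  113.3664]
[0.3694 0.9293 0.0011]
```

Emit:
apply_moves(targets=[{"translation": [0, 0, 20], "turn": [0, 0, 0], "fingers": 0}, {"translation": [0, 0, 20], "turn": [0, 0, 0], "fingers": 0}, {"translation": [0, 0, 20], "turn": [0, 0, 0], "fingers": 0}, {"translation": [0, 0, 16], "turn": [0, 0, 0], "fingers": 0}, {"translation": [0, 0, 10], "turn": [0, 0, 0], "fingers": 0}, {"translation": [0, 0, 0], "turn": [0, 0, 0], "fingers": 0}, {"translation": [0, 0, 0], "turn": [0, 0, 0], "fingers": 0.3}, {"translation": [0, 0, 0], "turn": [0, 0, 0], "fingers": 0.5}], squeeze=10)

```text
t: 2.2
tcp_pos: [0.5944, 0.1998, 0.1352]
ee_rot: [2.013, 1.365, 0.57]
force: [0.3, -0.5, 0.9]
finger_gap: 0.0777
gripper_force: 0.0
```

Emit:
apply_moves(targets=[{"translation": [0, 0, 0], "turn": [0, 0, 0], "fingers": 0.52}, {"translation": [0, 0, 0], "turn": [0, 0, 0], "fingers": 0.52}, {"translation": [0, 0, 0], "turn": [0, 0, 0], "fingers": 0.56}, {"translation": [0, 0, 0], "turn": [0, 0, 0], "fingers": 0.65}, {"translation": [0, 0, 0], "turn": [0, 0, 0], "fingers": 0.7}, {"translation": [0, 0, 0], "turn": [0, 0, 0], "fingers": 0.7}, {"translation": [0, 0, 0], "turn": [0, 0, 0], "fingers": 0.7}], squeeze=10)

```text
t: 2.78
tcp_pos: [0.596, 0.1985, 0.1374]
ee_rot: [2.01, 1.361, 0.573]
force: [5.1, -3.7, 4.6]
finger_gap: 0.0365
gripper_force: 10.0
```

```bash
python3 - <<'E'
from h import *
R,p,s=now(); print(s["moment"], R.T@(MID-p)*1e3, R.T@s["force"])
E
```

```text
t 2.78 q [ 0.5703 -0.1965  1.8728 -0.7217  1.0607  1.183 ] tcp [0.596  0.1985 0.1374] F [ 5.0785 -3.711   4.6054] gap 0.0365 gf 10.0
[-0.5389 -0.8237 -0.2019] [-1.253  -4.6799 35.7928] [-1.5529  7.5611  1.091 ]
```

Emit:
apply_moves(targets=[{"translation": [0, 3, 0], "turn": [0, 0, 0], "fingers": 0.7}, {"translation": [0, 2, 0], "turn": [0, 0, 0], "fingers": 0.7}, {"translation": [0, 0, 0], "turn": [0, 0, 0], "fingers": 0.7}], squeeze=10)

```text
t: 3.03
tcp_pos: [0.5971, 0.1981, 0.1379]
ee_rot: [2.016, 1.365, 0.568]
force: [-8.7, 2.1, 4.5]
finger_gap: 0.0359
gripper_force: 10.0
```

```bash
python3 - <<'E'
from h import *
R,p,s=now(); print(s["moment"], R.T@(MID-p)*1e3, R.T@s["force"])
E
```

```text
t 3.03 q [ 0.5659 -0.1934  1.8661 -0.7117  1.0637  1.1727] tcp [0.5971 0.1981 0.1379] F [-8.6892  2.0812  4.5483] gap 0.0359 gf 10.0
[ 0.1586  0.7398 -0.1794] [-1.3229 -5.5868 35.3797] [-1.2648 -3.0448 -9.4683]
```

Emit:
apply_moves(targets=[{"translation": [0, 0, 0], "turn": [0, 0, 0], "fingers": 0.8}, {"translation": [0, 0, 0], "turn": [0, 0, 0], "fingers": 0.8}, {"translation": [0, 0, 0], "turn": [0, 0, 0], "fingers": 0.8}, {"translation": [0, 0, -3], "turn": [0, 0, 0], "fingers": 0.8}, {"translation": [0, 2, -4], "turn": [0, 0, 0], "fingers": 0.8}, {"translation": [0, 8, -8], "turn": [0, 0, 0], "fingers": 0.8}, {"translation": [0, 15, -8], "turn": [0, 0, 0], "fingers": 0.8}, {"translation": [0, 20, -12], "turn": [0, 0, 0], "fingers": 0.8}, {"translation": [0, 20, -20], "turn": [0, 0, 0], "fingers": 0.8}, {"translation": [0, 12, -15], "turn": [0, 0, 0], "fingers": 0.8}, {"translation": [0, 0, 0], "turn": [0, 0, 0], "fingers": 0.8}], squeeze=56)

```text
t: 3.95
tcp_pos: [0.603, 0.1962, 0.2483]
ee_rot: [2.013, 1.361, 0.578]
force: [0.5, -0.4, -3.5]
finger_gap: 0.0358
gripper_force: 56.0
```

```bash
cat > path.py <<'E'
from h import *
R,p,s=now(); print(s["moment"],R.T@s["force"])
q=s["q"]; q23=q[1]+q[2]
Rm=lambda q1,q23,w:(Ro.from_euler('ZY',[q1,q23])*Ro.from_euler('ZYZ',w)*Ro.from_euler('z',90,degrees=True)).as_matrix()
print("model err deg",np.degrees(Ro.from_matrix(Rm(q[0],q23,q[3:]).T@R).magnitude()))
# d6 and targets
TE=tool(FT,0,-1)
Cend=SEAT+.014*FT[:,2]+.06*FT[:,2]-.035*FT[:,0]-.02*FT[:,0]   # 60 mm off the bed, 20 mm upslope
w=Cend-.2*TE[:,2]; print("Cend",Cend,"wrist end",wrist(TE,np.arctan2(w[1],w[0]),1.6))
E
python3 path.py
```

```text
t 3.95 q [ 0.5567 -0.2427  1.7131 -0.6535  1.2087  1.0295] tcp [0.603  0.1962 0.2483] F [ 0.4745 -0.3883 -3.493 ] gap 0.0358 gf 56.0
[0.3107 0.8006 0.0556] [-0.2153 -2.0711  2.8707]
model err deg 3.024028326760934e-14
Cend [ 0.633  -0.1839  0.1915] wrist end [0.6818 1.1068 2.0423]
```

```bash
cat >> path.py <<'E'
q1e=np.arctan2(w[1],w[0]); we=wrist(TE,q1e,1.5); print(q1e,we)
N=5; ps=[p]; Rs=[R]
for k in range(1,N+1):
    t=k/N; Rs.append(Rm(q[0]+t*(q1e-q[0]),q23+t*(1.5-q23),q[3:]+t*(we-q[3:])))
    ps.append(p+t*(Cend-p)+np.array([-.03,0,.07])*4*t*(1-t))
for k in range(N): print(ps[k+1],Rs[k+1][:,2]); rows(Rs[k],ps[k],Rs[k+1],ps[k+1],wmax=5.5,vmax=30)
print(np.degrees(Ro.from_matrix(Rs[-1].T@TE).magnitude()))
E
python3 path.py
```

```text
t 3.95 q [ 0.5567 -0.2427  1.7131 -0.6535  1.2087  1.0295] tcp [0.603  0.1962 0.2483] F [ 0.4745 -0.3883 -3.493 ] gap 0.0358 gf 56.0
[0.3107 0.8006 0.0556] [-0.2153 -2.0711  2.8707]
model err deg 3.024028326760934e-14
Cend [ 0.633  -0.1839  0.1915] wrist end [0.6818 1.1068 2.0423]
-0.45464956387483935 [0.6538 1.1854 2.1102]
[0.5898 0.1201 0.2817] [ 0.5349 -0.1823 -0.825 ]
n=6 translation [-11.3, 8.1, -2.5] turn [1.84, -0.22, 4.41] minz 0.256 mid [0.5969 0.1462 0.2735]
[0.5862 0.0441 0.2928] [ 0.4565 -0.0527 -0.8882]
n=6 translation [-6.7, 11.1, -0.1] turn [1.57, -0.18, 4.62] minz 0.285 mid [0.5905 0.0696 0.2921]
[ 0.5922 -0.0319  0.2814] [ 0.4477  0.0991 -0.8887]
n=6 translation [-1.1, 12.8, 2.0] turn [1.47, -0.01, 4.7] minz 0.281 mid [ 0.5934 -0.0069  0.2882]
[ 0.6078 -0.1079  0.2477] [ 0.5111  0.2348 -0.8268]
n=6 translation [5.0, 12.7, 4.0] turn [1.56, 0.16, 4.67] minz 0.248 mid [ 0.6057 -0.0834  0.262 ]
[ 0.633  -0.1839  0.1915] [ 0.6312  0.3188 -0.7071]
n=6 translation [10.8, 10.8, 6.1] turn [1.81, 0.23, 4.51] minz 0.192 mid [ 0.6274 -0.16    0.2133]
2.7802655489950124e-14
```

Emit:
apply_moves(targets=[{"translation": [-11.3, 8.1, -2.5], "turn": [1.84, -0.22, 4.41], "fingers": 0.8}, {"translation": [-11.3, 8.1, -2.5], "turn": [1.84, -0.22, 4.41], "fingers": 0.8}, {"translation": [-11.3, 8.1, -2.5], "turn": [1.84, -0.22, 4.41], "fingers": 0.8}, {"translation": [-11.3, 8.1, -2.5], "turn": [1.84, -0.22, 4.41], "fingers": 0.8}, {"translation": [-11.3, 8.1, -2.5], "turn": [1.84, -0.22, 4.41], "fingers": 0.8}, {"translation": [-11.3, 8.1, -2.5], "turn": [1.84, -0.22, 4.41], "fingers": 0.8}, {"translation": [-6.7, 11.1, -0.1], "turn": [1.57, -0.18, 4.62], "fingers": 0.8}, {"translation": [-6.7, 11.1, -0.1], "turn": [1.57, -0.18, 4.62], "fingers": 0.8}, {"translation": [-6.7, 11.1, -0.1], "turn": [1.57, -0.18, 4.62], "fingers": 0.8}, {"translation": [-6.7, 11.1, -0.1], "turn": [1.57, -0.18, 4.62], "fingers": 0.8}, {"translation": [-6.7, 11.1, -0.1], "turn": [1.57, -0.18, 4.62], "fingers": 0.8}, {"translation": [-6.7, 11.1, -0.1], "turn": [1.57, -0.18, 4.62], "fingers": 0.8}, {"translation": [-1.1, 12.8, 2.0], "turn": [1.47, -0.01, 4.7], "fingers": 0.8}, {"translation": [-1.1, 12.8, 2.0], "turn": [1.47, -0.01, 4.7], "fingers": 0.8}, {"translation": [-1.1, 12.8, 2.0], "turn": [1.47, -0.01, 4.7], "fingers": 0.8}, {"translation": [-1.1, 12.8, 2.0], "turn": [1.47, -0.01, 4.7], "fingers": 0.8}, {"translation": [-1.1, 12.8, 2.0], "turn": [1.47, -0.01, 4.7], "fingers": 0.8}, {"translation": [-1.1, 12.8, 2.0], "turn": [1.47, -0.01, 4.7], "fingers": 0.8}])

```text
t: 5.45
tcp_pos: [0.5913, -0.0335, 0.2733]
ee_rot: [-2.917, 0.264, -0.661]
force: [0.0, 0.5, -5.1]
finger_gap: 0.0358
gripper_force: 56.0
```

Emit:
apply_moves(targets=[{"translation": [5.0, 12.7, 4.0], "turn": [1.56, 0.16, 4.67], "fingers": 0.8}, {"translation": [5.0, 12.7, 4.0], "turn": [1.56, 0.16, 4.67], "fingers": 0.8}, {"translation": [5.0, 12.7, 4.0], "turn": [1.56, 0.16, 4.67], "fingers": 0.8}, {"translation": [5.0, 12.7, 4.0], "turn": [1.56, 0.16, 4.67], "fingers": 0.8}, {"translation": [5.0, 12.7, 4.0], "turn": [1.56, 0.16, 4.67], "fingers": 0.8}, {"translation": [5.0, 12.7, 4.0], "turn": [1.56, 0.16, 4.67], "fingers": 0.8}, {"translation": [10.8, 10.8, 6.1], "turn": [1.81, 0.23, 4.51], "fingers": 0.8}, {"translation": [10.8, 10.8, 6.1], "turn": [1.81, 0.23, 4.51], "fingers": 0.8}, {"translation": [10.8, 10.8, 6.1], "turn": [1.81, 0.23, 4.51], "fingers": 0.8}, {"translation": [10.8, 10.8, 6.1], "turn": [1.81, 0.23, 4.51], "fingers": 0.8}, {"translation": [10.8, 10.8, 6.1], "turn": [1.81, 0.23, 4.51], "fingers": 0.8}, {"translation": [10.8, 10.8, 6.1], "turn": [1.81, 0.23, 4.51], "fingers": 0.8}, {"translation": [0, 0, 0], "turn": [0, 0, 0], "fingers": 0.8}, {"translation": [0, 0, 0], "turn": [0, 0, 0], "fingers": 0.8}])

```text
t: 6.62
tcp_pos: [0.6305, -0.1854, 0.1822]
ee_rot: [-2.071, 1.276, -0.514]
force: [0.2, 0.1, -5.1]
finger_gap: 0.036
gripper_force: 56.0
```

```bash
python3 - <<'E'
from h import *
from plant import eyes
import cv2
R,p,s=now(); G=tool(FT,0,-1)
print(np.degrees(Ro.from_matrix(R.T@G).as_rotvec()), "seat pos in tool mm",R.T@(SEAT-p)*1e3)
f=eyes.grab_frame("scene")["color"][:,:,::-1];g=eyes.grab_frame("top")["color"][:,:,::-1]
c=lambda im,x,y:cv2.resize(im[y:y+120,x:x+100],(400,480),interpolation=cv2.INTER_CUBIC)
cv2.imwrite("pics/tr.png",np.hstack([c(f,130,140),c(g,240,90)]))
E
```

```text
t 6.62 q [-0.6614 -0.111   1.7069  0.7285  1.2518  1.8818] tcp [ 0.6305 -0.1854  0.1822] F [ 0.2257  0.0856 -5.1222] gap 0.0360 gf 56.0
[ 0.7383  0.1632 -0.134 ] seat pos in tool mm [ 0.1093 64.6881 51.2777]
```

View pics/tr.png

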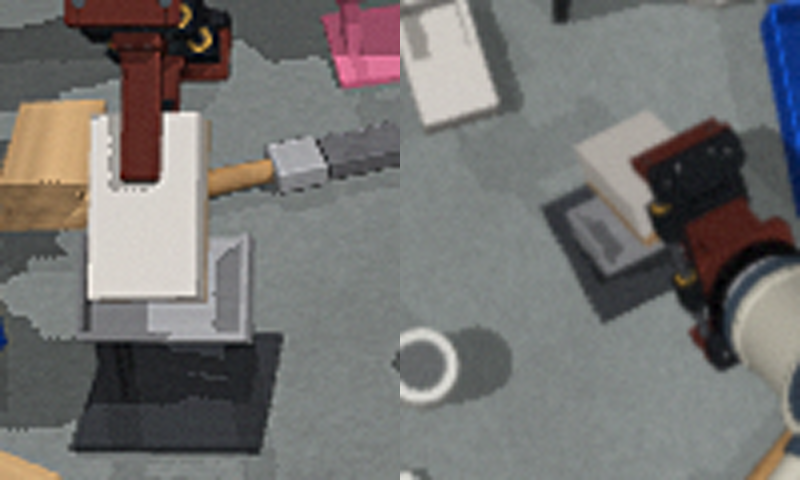

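The crop shows the rack underside up over the tray with the cover edge beneath. The rack's lower edge runs (88,298)–(195,300) in the crop, and its upper edge is near row 114. I locate the pile in tool coordinates.

```bash
python3 - <<'E'
from h import *
R,p,s=now()
for u,v in((90,115),(200,113),(88,298),(195,300)):
    a,d=ray(KS,CS,(130+u/4,140+v/4)); n=R[:,1]; o=p-.018*n
    P=a+d*(n@(o-a))/(n@d); print(R.T@(P-p)*1e3)
E
```

```text
t 6.72 q [-0.6597 -0.1134  1.7037  0.7297  1.2517  1.8818] tcp [ 0.6318 -0.1848  0.186 ] F [-0.2112  0.6365 -4.5934] gap 0.0359 gf 56.0
[ 29.1343 -18.     -16.508 ]
[-36.3016 -18.     -17.6187]
[ 26.7442 -18.      92.1141]
[-36.1354 -18.      93.1903]
```

Emit:
apply_moves(targets=[{"translation": [0.5, 8, 1], "turn": [0.15, 0, 0], "fingers": 0.8}, {"translation": [0.5, 8, 1], "turn": [0.15, 0, 0], "fingers": 0.8}, {"translation": [0.5, 8, 1], "turn": [0.15, 0, 0], "fingers": 0.8}, {"translation": [0.5, 8, 1], "turn": [0.15, 0, 0], "fingers": 0.8}, {"translation": [0.5, 6, 2], "turn": [0, 0, 0], "fingers": 0.8}, {"translation": [1, 4, 2], "turn": [0, 0, 0], "fingers": 0.8}, {"translation": [0, 0, 0], "turn": [0, 0, 0], "fingers": 0.8}, {"translation": [0, 0, 0], "turn": [0, 0, 0], "fingers": 0.8}, {"translation": [0, 0, 0], "turn": [0, 0, 0], "fingers": 0.8}])

```text
t: 7.47
tcp_pos: [0.6123, -0.1993, 0.1513]
ee_rot: [-2.06, 1.267, -0.528]
force: [0.4, 0.1, -4.5]
finger_gap: 0.0357
gripper_force: 56.0
```

```bash
cat > st.py <<'E'
from h import *
R,p,s=now(); G=tool(FT,0,-1)
print("rot",np.degrees(Ro.from_matrix(R.T@G).as_rotvec()), "to go mm",R.T@(SEAT-p)*1e3-[-3.5,14,37],"F tool",R.T@s["force"])
E
python3 st.py
```

```text
t 7.47 q [-0.7109 -0.1148  1.7729  0.7677  1.2327  1.791 ] tcp [ 0.6123 -0.1993  0.1513] F [ 0.386   0.1055 -4.4661] gap 0.0357 gf 56.0
rot [-0.1606 -0.0169  0.038 ] to go mm [-0.9393 13.7139  7.4786] F tool [0.077  2.8904 3.4272]
```

Emit:
apply_moves(targets=[{"translation": [0, 4, 0], "turn": [0, 0, 0], "fingers": 0.8}, {"translation": [0, 2, 0], "turn": [0, 0, 0], "fingers": 0.8}, {"translation": [0, 2, 0], "turn": [0, 0, 0], "fingers": 0.8}, {"translation": [0, 0, 0], "turn": [0, 0, 0], "fingers": 0.8}, {"translation": [0, 0, 0], "turn": [0, 0, 0], "fingers": 0.8}])

```text
t: 7.88
tcp_pos: [0.6069, -0.2018, 0.1451]
ee_rot: [-2.06, 1.267, -0.527]
force: [-0.1, -0.7, -4.8]
finger_gap: 0.0357
gripper_force: 56.0
```

```bash
python3 st.py
```

```text
t 7.88 q [-0.7215 -0.1175  1.7865  0.7716  1.2326  1.7755] tcp [ 0.6069 -0.2018  0.1451] F [-0.1193 -0.7215 -4.8193] gap 0.0357 gf 56.0
rot [-0.1294  0.0051  0.0095] to go mm [-0.7058  5.0786  7.2832] F tool [0.5899 3.7202 3.094 ]
```

Emit:
apply_moves(targets=[{"translation": [0, 2, 0], "turn": [0, 0, 0], "fingers": 0.8}, {"translation": [0, 1.5, 0], "turn": [0, 0, 0], "fingers": 0.8}, {"translation": [0, 1, 0], "turn": [0, 0, 0], "fingers": 0.8}, {"translation": [0, 0, 0], "turn": [0, 0, 0], "fingers": 0.8}, {"translation": [0, 0, 0], "turn": [0, 0, 0], "fingers": 0.8}])

```text
t: 8.3
tcp_pos: [0.6059, -0.2025, 0.1444]
ee_rot: [-2.057, 1.264, -0.531]
force: [7.3, 3.7, -3.2]
finger_gap: 0.0358
gripper_force: 56.0
```

```bash
python3 st.py
```

```text
t 8.30 q [-0.7259 -0.1194  1.7917  0.7783  1.2315  1.7669] tcp [ 0.6059 -0.2025  0.1444] F [ 7.2868  3.7202 -3.1682] gap 0.0358 gf 56.0
rot [-0.4328 -0.0447  0.0711] to go mm [-0.8708  4.011   7.6174] F tool [-0.037  -3.4842  8.0519]
```

Emit:
apply_moves(targets=[{"translation": [0, -1.5, 1], "turn": [0, 0, 0], "fingers": 0.8}, {"translation": [0, -0.5, 2], "turn": [0, 0, 0], "fingers": 0.8}, {"translation": [0, 0, 2], "turn": [0, 0, 0], "fingers": 0.8}, {"translation": [0, 0, 0], "turn": [0, 0, 0], "fingers": 0.8}, {"translation": [0, 0, 0], "turn": [0, 0, 0], "fingers": 0.8}])

```text
t: 8.72
tcp_pos: [0.6094, -0.2011, 0.1409]
ee_rot: [-2.059, 1.266, -0.529]
force: [6.4, 1.7, -0.3]
finger_gap: 0.0358
gripper_force: 56.0
```

```bash
python3 st.py
```

```text
t 8.72 q [-0.7177 -0.1112  1.7893  0.7752  1.222   1.7705] tcp [ 0.6094 -0.2011  0.1409] F [ 6.4107  1.7065 -0.3432] gap 0.0358 gf 56.0
rot [-0.2507 -0.0614  0.0394] to go mm [-1.1787  4.0111  2.5158] F tool [ 1.365  -4.3254  4.8533]
```

Emit:
apply_moves(targets=[{"translation": [0, 0, 2], "turn": [0, 0, 0], "fingers": 0.8}, {"translation": [0, 0, 2], "turn": [0, 0, 0], "fingers": 0.8}, {"translation": [0, 0, 1], "turn": [0, 0, 0], "fingers": 0.8}, {"translation": [0, 0, 0], "turn": [0, 0, 0], "fingers": 0.8}, {"translation": [0, 0, 0], "turn": [0, 0, 0], "fingers": 0.8}])

```text
t: 9.13
tcp_pos: [0.6123, -0.1996, 0.1377]
ee_rot: [-2.06, 1.266, -0.529]
force: [1.8, 1.4, 6.3]
finger_gap: 0.0358
gripper_force: 56.0
```

```bash
python3 st.py
```

```text
t 9.13 q [-0.7116 -0.1046  1.7888  0.7754  1.2135  1.7702] tcp [ 0.6123 -0.1996  0.1377] F [1.7687 1.4322 6.2873] gap 0.0358 gf 56.0
rot [-0.2247 -0.0592  0.0696] to go mm [-1.1844  4.0217 -2.046 ] F tool [-0.4706 -6.0305 -2.8497]
```

Emit:
apply_moves(targets=[{"translation": [0, 0, 2], "turn": [0, 0, 0], "fingers": 0.8}, {"translation": [0, 0, 1], "turn": [0, 0, 0], "fingers": 0.8}, {"translation": [0, 0, 0], "turn": [0, 0, 0], "fingers": 0.8}, {"translation": [0, 0, 0], "turn": [0, 0, 0], "fingers": 0.8}])

```text
t: 9.47
tcp_pos: [0.6126, -0.1996, 0.1377]
ee_rot: [-2.063, 1.265, -0.529]
force: [-25.9, -1.2, 21.1]
finger_gap: 0.0356
gripper_force: 56.0
```

```bash
python3 st.py
```

```text
t 9.47 q [-0.7104 -0.1036  1.787   0.7731  1.2138  1.7699] tcp [ 0.6126 -0.1996  0.1377] F [-25.9035  -1.1835  21.1156] gap 0.0356 gf 56.0
rot [-0.1162 -0.0464  0.2083] to go mm [-1.3164  4.1635 -2.1954] F tool [-10.6036   1.6927 -31.6695]
```

Emit:
apply_moves(targets=[{"translation": [0, 0, -2], "turn": [0, 0, 0], "fingers": 0.7}, {"translation": [0, 0, 0], "turn": [0, 0, 0], "fingers": 0.62}, {"translation": [0, 0, 0], "turn": [0, 0, 0], "fingers": 0.56}, {"translation": [0, 0, 0], "turn": [0, 0, 0], "fingers": 0.5}, {"translation": [0, 0, 0], "turn": [0, 0, 0], "fingers": 0.45}, {"translation": [0, 0, 0], "turn": [0, 0, 0], "fingers": 0.4}], squeeze=15)

```text
t: 9.97
tcp_pos: [0.6119, -0.1988, 0.1343]
ee_rot: [-2.061, 1.268, -0.524]
force: [-0.4, 0.6, 1.1]
finger_gap: 0.0505
gripper_force: 0.0
```

```bash
python3 st.py
```

```text
t 9.97 q [-0.7101 -0.1016  1.791   0.7738  1.2116  1.77  ] tcp [ 0.6119 -0.1988  0.1343] F [-0.3753  0.5597  1.0525] gap 0.0505 gf 0.0
rot [-0.0494  0.0734 -0.0228] to go mm [-0.2502  1.5364 -4.4239] F tool [-0.6701 -0.6862 -0.8012]
```

Emit:
apply_moves(targets=[{"translation": [0, -2.6, 0], "turn": [0, 0, 0], "fingers": 0.2}, {"translation": [0, 0, 0], "turn": [0, 0, 0], "fingers": 0}, {"translation": [0, 0, -10], "turn": [0, 0, 0], "fingers": 0}, {"translation": [0, 0, -25], "turn": [0, 0, 0], "fingers": 0}, {"translation": [-2.5, -4, -30], "turn": [0, 0, 0], "fingers": 0}, {"translation": [0, 0, 0], "turn": [0, 0, -6], "fingers": 0}, {"translation": [0, 0, 0], "turn": [0, 0, -7], "fingers": 0}, {"translation": [0, 0, 0], "turn": [0, 0, -7], "fingers": 0}, {"translation": [0, 0, 0], "turn": [0, 0, -7], "fingers": 0}, {"translation": [0, 0, 0], "turn": [0, 0, -7], "fingers": 0}, {"translation": [0, 0, 0], "turn": [0, 0, -7], "fingers": 0}, {"translation": [0, 0, 0], "turn": [0, 0, -7], "fingers": 0}, {"translation": [0, 0, 0], "turn": [0, 0, -7], "fingers": 0}, {"translation": [0, 0, 0], "turn": [0, 0, -7], "fingers": 0}, {"translation": [0, 0, 0], "turn": [0, 0, -7], "fingers": 0}, {"translation": [0, 0, 0], "turn": [0, 0, -7], "fingers": 0}, {"translation": [0, 0, 0], "turn": [0, 0, -7], "fingers": 0}, {"translation": [0, 0, 0], "turn": [0, 0, -7], "fingers": 0}, {"translation": [0, 0, 0], "turn": [0, 0, 0], "fingers": 0}, {"translation": [0, 0, 0], "turn": [0, 0, 0], "fingers": 0}])

```text
t: 11.63
tcp_pos: [0.5741, -0.2157, 0.1866]
ee_rot: [-2.673, -0.632, -1.11]
force: [0.1, -0.3, 0.5]
finger_gap: 0.0878
gripper_force: 0.0
```

```bash
cat > st2.py <<'E'
from h import *
import sys
# pile centre from the firm contact pose
G=tool(FT,0,-1); PC=np.array([.6125,-.1996,.1377])+G@np.array([-.0035,0,.037]); RC=PC+.004*FT[:,2]
G2=G@Ro.from_euler('z',-90,degrees=True).as_matrix()
if __name__=="__main__":
    R,p,s=now()
    print("rot",np.degrees(Ro.from_matrix(R.T@G2).as_rotvec()),"rack centre in tool",R.T@(RC-p)*1e3,"F",R.T@s["force"])
    from plant import eyes
    import cv2
    f=eyes.grab_frame("scene")["color"][:,:,::-1];g=eyes.grab_frame("top")["color"][:,:,::-1]
    c=lambda im,x,y:cv2.resize(im[y:y+120,x:x+100],(400,480),interpolation=cv2.INTER_CUBIC)
    cv2.imwrite(f"pics/{sys.argv[1]}.png",np.hstack([c(f,130,140),c(g,240,90)]))
E
python3 st2.py re
```

```text
t 11.63 q [-0.7874 -0.1921  1.7781  0.7647  1.3376  0.2187] tcp [ 0.5741 -0.2157  0.1866] F [ 0.0928 -0.28    0.467 ] gap 0.0878 gf 0.0
rot [ 0.0196 -0.1318 -0.1739] rack centre in tool [ -1.4213  -0.5997 100.9794] F [ 0.3013  0.291  -0.3601]
```

View pics/re.png

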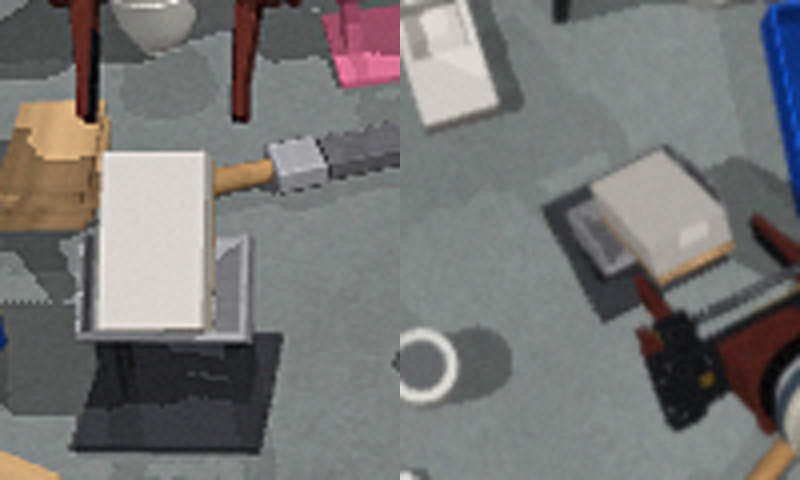

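The pile lies face down in the tray against the lip. The rack's upper edge runs (103,152)–(208,152) and its lower edge (100,330)–(205,330). I check the lateral offset before regripping.

```bash
python3 - <<'E'
from st2 import *
R,p,s=now()
for k in(-.055,.055):
  for w in(.032,-.032):
    print((proj(KS,CS,RC+.014*FT[:,2]+k*FT[:,0]+w*FT[:,1])-[130,140])*4)
for u,v in((103,152),(208,152),(100,330),(205,330)):
    a,d=ray(KS,CS,(130+u/4,140+v/4)); n=FT[:,2]; o=RC+.014*n
    P=a+d*(n@(o-a))/(n@d); print("tool",R.T@(P-p)*1e3)
E
```

```text
t 11.73 q [-0.7872 -0.1918  1.7782  0.7648  1.3373  0.2183] tcp [ 0.5742 -0.2157  0.1864] F [-0.2201  0.1529 -0.0983] gap 0.0880 gf 0.0
[206.2743 155.5374]
[103.3191 155.5847]
[201.4048 333.6535]
[ 97.0507 333.3902]
tool [12.8526 31.6954 43.6045]
tool [ 12.6722 -33.5959  43.614 ]
tool [ 12.5963  29.6616 153.7901]
tool [ 12.4188 -34.7425 153.6083]
```

Emit:
apply_moves(targets=[{"translation": [0, -1.7, 15], "turn": [0, 0, 0], "fingers": 0}, {"translation": [0, 0, 20], "turn": [0, 0, 0], "fingers": 0}, {"translation": [0, 0, 17], "turn": [0, 0, 0], "fingers": 0}, {"translation": [0, 0, 10], "turn": [0, 0, 0], "fingers": 0}, {"translation": [0, 0, 0], "turn": [0, 0, 0], "fingers": 0}, {"translation": [0, 0, 0], "turn": [0, 0, 0], "fingers": 0.1}, {"translation": [0, 0, 0], "turn": [0, 0, 0], "fingers": 0.2}, {"translation": [0, 0, 0], "turn": [0, 0, 0], "fingers": 0.25}, {"translation": [0, 0, 0], "turn": [0, 0, 0], "fingers": 0.3}, {"translation": [0, 0, 0], "turn": [0, 0, 0], "fingers": 0.35}, {"translation": [0, 0, 0], "turn": [0, 0, 0], "fingers": 0.4}], squeeze=8)

```text
t: 12.65
tcp_pos: [0.6132, -0.1958, 0.1441]
ee_rot: [-2.675, -0.637, -1.115]
force: [-1.5, -5.8, 4.3]
finger_gap: 0.0642
gripper_force: 8.0
```

```bash
python3 - <<'E'
from st2 import *
R,p,s=now()
print("rot",np.degrees(Ro.from_matrix(R.T@G2).as_rotvec()),"rack centre in tool",R.T@(RC-p)*1e3,"F",R.T@s["force"],s["moment"])
E
```

```text
t 12.65 q [-0.7037 -0.1163  1.7877  0.7696  1.2145  0.2154] tcp [ 0.6132 -0.1958  0.1441] F [-1.4798 -5.8283  4.3314] gap 0.0642 gf 8.0
rot [ 0.2239 -0.196   0.0666] rack centre in tool [-2.3089 -0.5402 39.8907] F [ 0.2853  4.5582 -5.8362] [-0.6663  0.1175 -0.5935]
```

Emit:
apply_moves(targets=[{"translation": [0, 0, 0], "turn": [0, 0, 0], "fingers": 0.5}, {"translation": [0, 0, -1], "turn": [0, 0, 0], "fingers": 0.5}, {"translation": [0, 0, 0], "turn": [0, 0, 0], "fingers": 0.5}, {"translation": [2, 0, 0], "turn": [0, 0, 0], "fingers": 0.5}, {"translation": [3, 0, -0.5], "turn": [0, 0, 0], "fingers": 0.5}, {"translation": [4, 0, 0], "turn": [0, 0, 0], "fingers": 0.5}, {"translation": [4, 0, 0], "turn": [0, 0, 0], "fingers": 0.5}, {"translation": [4, 0, 0], "turn": [0, 0, 0], "fingers": 0.5}, {"translation": [4, 0, 0], "turn": [0, 0, 0], "fingers": 0.5}, {"translation": [4, 0, 0], "turn": [0, 0, 0], "fingers": 0.5}, {"translation": [4, 0, 0], "turn": [0, 0, 0], "fingers": 0.5}, {"translation": [5, 0, 0], "turn": [0, 0, 0], "fingers": 0.5}, {"translation": [8, 0, 0], "turn": [0, 0, 0], "fingers": 0.5}, {"translation": [12, 0, 0], "turn": [0, 0, 0], "fingers": 0.5}, {"translation": [15, 0, -5], "turn": [0, 0, 0], "fingers": 0.5}, {"translation": [15, 0, -20], "turn": [0, 0, 0], "fingers": 0.5}, {"translation": [0, 0, -20], "turn": [0, 0, 0], "fingers": 0.5}, {"translation": [0, 0, 0], "turn": [0, 0, 0], "fingers": 0.5}, {"translation": [0, 0, 0], "turn": [0, 0, 0], "fingers": 0.5}], squeeze=45)

```text
t: 14.23
tcp_pos: [0.6368, -0.1824, 0.2368]
ee_rot: [-2.673, -0.639, -1.114]
force: [0.1, 0.2, -3.9]
finger_gap: 0.0636
gripper_force: 45.0
```

```bash
python3 st2.py lift
```

```text
t 14.23 q [-0.6547 -0.1314  1.6349  0.7231  1.3063  0.3715] tcp [ 0.6368 -0.1824  0.2368] F [ 0.1069  0.1628 -3.9373] gap 0.0636 gf 45.0
rot [ 0.1167 -0.2102  0.128 ] rack centre in tool [-87.2372   0.4731  85.9625] F [-2.6751 -0.109   2.8935]
```

View pics/lift.png

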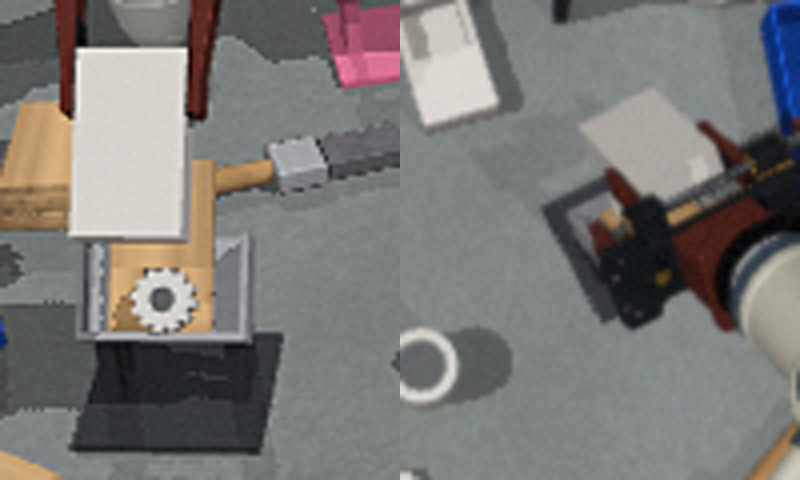

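The wheel sits on the cover, against the lip at crop (163,300), and the rack is clear. Next I plan the return to the stand.

```bash
cat > st3.py <<'E'
from h import *
RS=np.array([.5971,.1981,.1379])+tool(FR,0,1)@np.array([-.0035,-.004,.037])
X,Y,Z=FR.T; H=np.c_[Z,-Y,X]; OFF=np.array([-.002,0,.039])
def show():
    R,p,s=now()
    print("rot",np.degrees(Ro.from_matrix(R.T@H).as_rotvec()),"to go mm",R.T@(RS-H@OFF-p)*1e3,"F",R.T@s["force"]); return R,p,s
if __name__=="__main__": show()
E
python3 - <<'E'
from st3 import *
R,p,s=show(); print("RS",RS,MID-.004*Z)
T=RS+.06*Z-.03*X-H@OFF; print(T)
w=T-.2*H[:,2]; print(wrist(H,np.arctan2(w[1],w[0]),1.5))
rows(R,p,H,T,vmax=33)
E
```

```text
t 14.33 q [-0.6545 -0.1295  1.638   0.7228  1.3063  0.3712] tcp [ 0.6362 -0.1819  0.2336] F [-0.6219  0.6138 -5.0923] gap 0.0640 gf 45.0
rot [-34.3806  -0.0441  34.2514] to go mm [  25.2241 -356.4441  161.3845] F [-3.8024 -0.8228  3.4   ]
RS [0.6175 0.1862 0.1089] [0.6135 0.1903 0.106 ]
[0.6129 0.1881 0.2015]
[-0.62    1.1375  2.5316]
n=13 translation [-1.5, -29.4, 2.1] turn [-2.64, -0.0, 2.63] minz 0.202 mid [0.5841 0.0153 0.2164]
```

```bash
sed -i 's/H=np.c_\[Z,-Y,X\]/H=np.c_[-Z,Y,X]/' st3.py; python3 - <<'E'
from st3 import *
R,p,s=show(); q=s["q"]; q23=q[1]+q[2]
Rm=lambda q1,q23,w:(Ro.from_euler('ZY',[q1,q23])*Ro.from_euler('ZYZ',w)*Ro.from_euler('z',90,degrees=True)).as_matrix()
T=RS+.06*Z-.03*X-H@OFF; q1e=.56; we=wrist(H,q1e,1.5); print(T,we)
N=5; ps=[p]; Rs=[R]
for k in range(1,N+1):
    t=k/N; Rs.append(Rm(q[0]+t*(q1e-q[0]),q23+t*(1.5-q23),q[3:]+t*(we-q[3:])))
    ps.append(p+t*(T-p)+np.array([-.03,0,.08])*4*t*(1-t))
for k in range(N): print(Rs[k+1][:,2]); rows(Rs[k],ps[k],Rs[k+1],ps[k+1],wmax=5.5,vmax=30)
E
```

```text
t 14.33 q [-0.6545 -0.1295  1.638   0.7228  1.3063  0.3712] tcp [ 0.6362 -0.1819  0.2336] F [-0.6219  0.6138 -5.0923] gap 0.0640 gf 45.0
rot [   0.0571  -44.5003 -139.3456] to go mm [  21.8971 -358.5603  162.0573] F [-3.8024 -0.8228  3.4   ]
[0.6103 0.1891 0.1987] [-0.6601  1.1953 -0.5255]
[ 0.475   0.2443 -0.8454]
n=6 translation [8.6, -11.6, -4.2] turn [0.5, -2.09, -4.25] minz 0.243 mid [ 0.6226 -0.1331  0.2658]
[ 0.3868  0.0973 -0.917 ]
n=6 translation [10.9, -7.1, -1.4] turn [0.3, -1.77, -4.55] minz 0.283 mid [ 0.6051 -0.0582  0.2931]
[ 0.3941 -0.0719 -0.9163]
n=6 translation [12.5, -1.5, 1.1] turn [-0.03, -1.64, -4.69] minz 0.289 mid [0.5968 0.0166 0.2947]
[ 0.4945 -0.2072 -0.8441]
n=6 translation [12.4, 4.5, 3.5] turn [-0.37, -1.73, -4.65] minz 0.257 mid [0.5978 0.0914 0.2706]
[ 0.657  -0.2615 -0.7071]
n=6 translation [11.0, 9.9, 5.9] turn [-0.58, -2.04, -4.46] minz 0.199 mid [0.608  0.1661 0.2208]
```

Emit:
apply_moves(targets=[{"translation": [8.6, -11.6, -4.2], "turn": [0.5, -2.09, -4.25], "fingers": 0.5}, {"translation": [8.6, -11.6, -4.2], "turn": [0.5, -2.09, -4.25], "fingers": 0.5}, {"translation": [8.6, -11.6, -4.2], "turn": [0.5, -2.09, -4.25], "fingers": 0.5}, {"translation": [8.6, -11.6, -4.2], "turn": [0.5, -2.09, -4.25], "fingers": 0.5}, {"translation": [8.6, -11.6, -4.2], "turn": [0.5, -2.09, -4.25], "fingers": 0.5}, {"translation": [8.6, -11.6, -4.2], "turn": [0.5, -2.09, -4.25], "fingers": 0.5}, {"translation": [10.9, -7.1, -1.4], "turn": [0.3, -1.77, -4.55], "fingers": 0.5}, {"translation": [10.9, -7.1, -1.4], "turn": [0.3, -1.77, -4.55], "fingers": 0.5}, {"translation": [10.9, -7.1, -1.4], "turn": [0.3, -1.77, -4.55], "fingers": 0.5}, {"translation": [10.9, -7.1, -1.4], "turn": [0.3, -1.77, -4.55], "fingers": 0.5}, {"translation": [10.9, -7.1, -1.4], "turn": [0.3, -1.77, -4.55], "fingers": 0.5}, {"translation": [10.9, -7.1, -1.4], "turn": [0.3, -1.77, -4.55], "fingers": 0.5}, {"translation": [12.5, -1.5, 1.1], "turn": [-0.03, -1.64, -4.69], "fingers": 0.5}, {"translation": [12.5, -1.5, 1.1], "turn": [-0.03, -1.64, -4.69], "fingers": 0.5}, {"translation": [12.5, -1.5, 1.1], "turn": [-0.03, -1.64, -4.69], "fingers": 0.5}, {"translation": [12.5, -1.5, 1.1], "turn": [-0.03, -1.64, -4.69], "fingers": 0.5}, {"translation": [12.5, -1.5, 1.1], "turn": [-0.03, -1.64, -4.69], "fingers": 0.5}, {"translation": [12.5, -1.5, 1.1], "turn": [-0.03, -1.64, -4.69], "fingers": 0.5}])

```text
t: 15.83
tcp_pos: [0.5916, 0.0421, 0.2881]
ee_rot: [1.685, 2.19, 0.263]
force: [0.5, 0.3, -3.5]
finger_gap: 0.0639
gripper_force: 45.0
```

Emit:
apply_moves(targets=[{"translation": [12.4, 4.5, 3.5], "turn": [-0.37, -1.73, -4.65], "fingers": 0.5}, {"translation": [12.4, 4.5, 3.5], "turn": [-0.37, -1.73, -4.65], "fingers": 0.5}, {"translation": [12.4, 4.5, 3.5], "turn": [-0.37, -1.73, -4.65], "fingers": 0.5}, {"translation": [12.4, 4.5, 3.5], "turn": [-0.37, -1.73, -4.65], "fingers": 0.5}, {"translation": [12.4, 4.5, 3.5], "turn": [-0.37, -1.73, -4.65], "fingers": 0.5}, {"translation": [12.4, 4.5, 3.5], "turn": [-0.37, -1.73, -4.65], "fingers": 0.5}, {"translation": [11.0, 9.9, 5.9], "turn": [-0.58, -2.04, -4.46], "fingers": 0.5}, {"translation": [11.0, 9.9, 5.9], "turn": [-0.58, -2.04, -4.46], "fingers": 0.5}, {"translation": [11.0, 9.9, 5.9], "turn": [-0.58, -2.04, -4.46], "fingers": 0.5}, {"translation": [11.0, 9.9, 5.9], "turn": [-0.58, -2.04, -4.46], "fingers": 0.5}, {"translation": [11.0, 9.9, 5.9], "turn": [-0.58, -2.04, -4.46], "fingers": 0.5}, {"translation": [11.0, 9.9, 5.9], "turn": [-0.58, -2.04, -4.46], "fingers": 0.5}, {"translation": [0, 0, 0], "turn": [0, 0, 0], "fingers": 0.5}, {"translation": [0, 0, 0], "turn": [0, 0, 0], "fingers": 0.5}, {"translation": [0, 0, 0], "turn": [0, 0, 0], "fingers": 0.5}])

```text
t: 17.08
tcp_pos: [0.6103, 0.1886, 0.1989]
ee_rot: [0.447, 2.32, -0.185]
force: [-0.2, 0.5, -3.0]
finger_gap: 0.064
gripper_force: 45.0
```

```bash
python3 st3.py
```

```text
t 17.08 q [ 0.5365 -0.2148  1.7752 -0.6687  1.1339 -0.5028] tcp [0.6103 0.1886 0.1989] F [-0.2297  0.5354 -2.951 ] gap 0.0640 gf 45.0
rot [-0.067   0.0485 -0.0981] to go mm [60.3083  0.3635 29.8783] F [2.3798 0.4106 1.7933]
```

Emit:
apply_moves(targets=[{"translation": [10, 0, 2], "turn": [0, 0, 0], "fingers": 0.5}, {"translation": [10, 0, 2], "turn": [0, 0, 0], "fingers": 0.5}, {"translation": [10, 0, 3], "turn": [0, 0, 0], "fingers": 0.5}, {"translation": [10, 0, 3], "turn": [0, 0, 0], "fingers": 0.5}, {"translation": [8, 0, 5], "turn": [0, 0, 0], "fingers": 0.5}, {"translation": [5, 0, 3], "turn": [0, 0, 0], "fingers": 0.5}, {"translation": [0, 0, 0], "turn": [0, 0, 0], "fingers": 0.5}, {"translation": [0, 0, 0], "turn": [0, 0, 0], "fingers": 0.5}])

```text
t: 17.75
tcp_pos: [0.5875, 0.1975, 0.1484]
ee_rot: [0.445, 2.319, -0.187]
force: [0.8, 0.0, -4.1]
finger_gap: 0.0636
gripper_force: 45.0
```

```bash
python3 st3.py
```

```text
t 17.75 q [ 0.5786 -0.2226  1.8734 -0.7133  1.0908 -0.4037] tcp [0.5875 0.1975 0.1484] F [ 0.7763  0.046  -4.0969] gap 0.0636 gf 45.0
rot [-0.0887  0.1294  0.0132] to go mm [ 7.3464  0.671  11.5783] F [2.4065 0.3356 3.389 ]
```

Emit:
apply_moves(targets=[{"translation": [3, 0, 2], "turn": [0, 0, 0], "fingers": 0.5}, {"translation": [2, 0, 2], "turn": [0, 0, 0], "fingers": 0.5}, {"translation": [2, 0, 1], "turn": [0, 0, 0], "fingers": 0.5}, {"translation": [1, 0, 0], "turn": [0, 0, 0], "fingers": 0.5}, {"translation": [0, 0, 0], "turn": [0, 0, 0], "fingers": 0.5}, {"translation": [0, 0, 0], "turn": [0, 0, 0], "fingers": 0.5}])

```text
t: 18.25
tcp_pos: [0.5857, 0.1983, 0.1399]
ee_rot: [0.446, 2.319, -0.186]
force: [0.2, -1.0, -3.5]
finger_gap: 0.064
gripper_force: 45.0
```

```bash
python3 st3.py
```

```text
t 18.25 q [ 0.5822 -0.2191  1.8862 -0.7203  1.0803 -0.3876] tcp [0.5857 0.1983 0.1399] F [ 0.2462 -0.9539 -3.484 ] gap 0.0640 gf 45.0
rot [-0.0637  0.1546 -0.0295] to go mm [-0.0938  0.5395  6.9407] F [ 2.0597 -0.7931  2.8701]
```

Not yet on the bed; step further down.

Emit:
apply_moves(targets=[{"translation": [1.5, 0, 0], "turn": [0, 0, 0], "fingers": 0.5}, {"translation": [1.5, 0, 0], "turn": [0, 0, 0], "fingers": 0.5}, {"translation": [0, 0, 0], "turn": [0, 0, 0], "fingers": 0.5}, {"translation": [0, 0, 0], "turn": [0, 0, 0], "fingers": 0.5}])

```text
t: 18.58
tcp_pos: [0.5844, 0.199, 0.1388]
ee_rot: [0.446, 2.317, -0.185]
force: [3.9, -2.5, -1.9]
finger_gap: 0.0639
gripper_force: 45.0
```

```bash
python3 st3.py
```

```text
t 18.58 q [ 0.5855 -0.2208  1.8904 -0.7239  1.0793 -0.3816] tcp [0.5844 0.199  0.1388] F [ 3.8769 -2.5342 -1.9438] gap 0.0639 gf 45.0
rot [-0.0312  0.2629 -0.0613] to go mm [-1.8801  0.4073  7.2393] F [-1.8152 -0.9167  4.593 ]
```

Bed contact. Now slide to the lip.

Emit:
apply_moves(targets=[{"translation": [-1, 0, 2], "turn": [0, 0, 0], "fingers": 0.5}, {"translation": [0, 0, 2], "turn": [0, 0, 0], "fingers": 0.5}, {"translation": [0, 0, 2], "turn": [0, 0, 0], "fingers": 0.5}, {"translation": [0, 0, 0], "turn": [0, 0, 0], "fingers": 0.5}, {"translation": [0, 0, 0], "turn": [0, 0, 0], "fingers": 0.5}])

```text
t: 19.0
tcp_pos: [0.5886, 0.1975, 0.1348]
ee_rot: [0.446, 2.318, -0.185]
force: [0.0, 0.9, 2.0]
finger_gap: 0.0636
gripper_force: 45.0
```

```bash
python3 st3.py
```

```text
t 19.00 q [ 0.5774 -0.2103  1.8882 -0.723   1.0681 -0.3831] tcp [0.5886 0.1975 0.1348] F [0.0202 0.8775 2.0201] gap 0.0636 gf 45.0
rot [-0.0244  0.1875 -0.0538] to go mm [-1.6004  0.2251  1.2822] F [-1.2169  0.8233 -1.6409]
```

Emit:
apply_moves(targets=[{"translation": [0, 0, 1.5], "turn": [0, 0, 0], "fingers": 0.5}, {"translation": [0, 0, 0], "turn": [0, 0, 0], "fingers": 0.5}, {"translation": [0, 0, 0], "turn": [0, 0, 0], "fingers": 0.5}])

```text
t: 19.25
tcp_pos: [0.5891, 0.1976, 0.1349]
ee_rot: [0.446, 2.318, -0.184]
force: [-12.5, 3.1, 8.6]
finger_gap: 0.0638
gripper_force: 45.0
```

```bash
python3 st3.py
```

```text
t 19.25 q [ 0.5768 -0.2093  1.8872 -0.7225  1.0675 -0.3831] tcp [0.5891 0.1976 0.1349] F [-12.4988   3.1435   8.6321] gap 0.0638 gf 45.0
rot [-0.0051  0.1773 -0.0877] to go mm [-1.3036 -0.0397  0.9974] F [  2.8803  -1.7064 -15.1462]
```

On the lip. Back off slightly, release and retreat upslope.

Emit:
apply_moves(targets=[{"translation": [0, 0, -1], "turn": [0, 0, 0], "fingers": 0.28}, {"translation": [0, 0, 0], "turn": [0, 0, 0], "fingers": 0.25}, {"translation": [0, 0, 0], "turn": [0, 0, 0], "fingers": 0.15}, {"translation": [0, 0, 0], "turn": [0, 0, 0], "fingers": 0}, {"translation": [0, 0, 0], "turn": [0, 0, 0], "fingers": 0}, {"translation": [0, 0, -5], "turn": [0, 0, 0], "fingers": 0}, {"translation": [0, 0, -15], "turn": [0, 0, 0], "fingers": 0}, {"translation": [0, 0, -25], "turn": [0, 0, 0], "fingers": 0}, {"translation": [0, 0, -25], "turn": [0, 0, 0], "fingers": 0}, {"translation": [0, 0, -20], "turn": [0, 0, 0], "fingers": 0}, {"translation": [0, 0, 0], "turn": [0, 0, 0], "fingers": 0}, {"translation": [0, 0, 0], "turn": [0, 0, 0], "fingers": 0}], squeeze=10)

```text
t: 20.25
tcp_pos: [0.5295, 0.2215, 0.1985]
ee_rot: [0.445, 2.318, -0.183]
force: [0.5, -0.3, 0.4]
finger_gap: 0.0875
gripper_force: 0.0
```

```bash
python3 - <<'E'
from st3 import *
show()
from plant import eyes
import cv2
f=eyes.grab_frame("scene")["color"][:,:,::-1];g=eyes.grab_frame("top")["color"][:,:,::-1]
c=lambda im,x,y:cv2.resize(im[y:y+75,x:x+100],(400,300),interpolation=cv2.INTER_CUBIC)
cv2.imwrite("pics/fin.png",np.vstack([np.hstack([c(f,270,210),c(f,130,185)]),np.hstack([c(g,140,110),c(g,250,110)])]))
E
```

```text
t 20.25 q [ 0.6975 -0.3387  1.8785 -0.7179  1.2492 -0.3838] tcp [0.5295 0.2215 0.1985] F [ 0.4821 -0.3024  0.3867] gap 0.0875 gf 0.0
rot [ 0.0768  0.2171 -0.062 ] to go mm [-1.3507 -0.3679 91.404 ] F [-0.6689 -0.1022  0.1247]
```

View pics/fin.png

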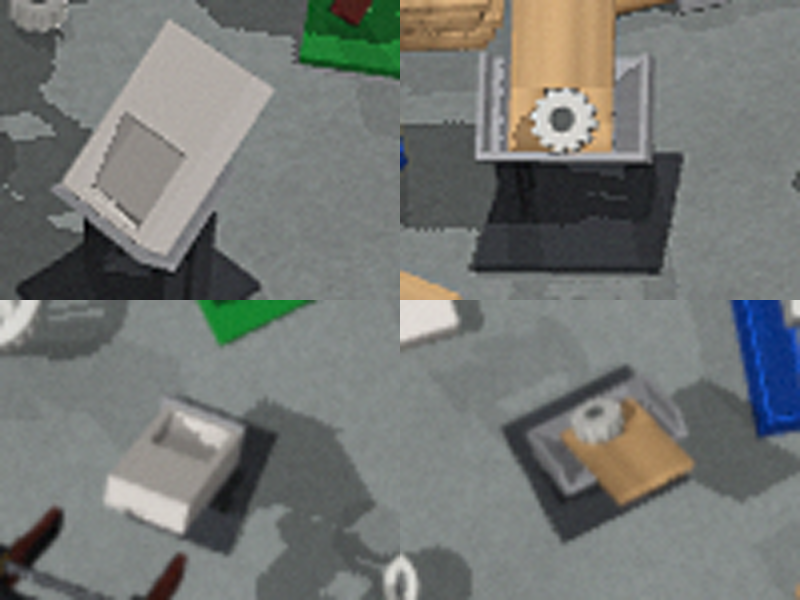

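The empty rack is on its stand (crop top left, nest at (140,165)). The cover lies in the tray with the wheel on it (crop top right, wheel at (563,120)), and the gripper is clear.

```bash
python3 -c "
from plant import manip
print(manip.sign_off())"
```

```text
the job is handed in; nothing more can be done
None
```

The job is handed in: the cover lies turned over in the tray against its lip, the wheel is on it underside up, and the empty rack is back on the stand face up. The last pictures confirm the placing, with the gripper clear at about 20 s; the sign-off returned no verdict.

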